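# Free the jammed lime feeder on the trolley

### The arm

A 7-joint arm with a two-finger parallel gripper is mounted at the origin on the work surface. World frame = base frame: x ahead of the robot, y to its left, z up, the work surface at z = 0. Lengths are in m, angles in rad, forces in N, time in s.
With the tool pointing down it reaches from about 0.425 to 0.925 m from the base axis. Payload 6.8 kg.
Tool frame: the origin (TCP) lies on the centre line of the jaws, within the pads' length; the fingertips stand 8 mm ahead of it and the grasp point (between the pads) lies 11 mm behind it (r.finger_overhang is the distance from the TCP to the fingertips, in m); x points along the fingers, z is the direction in which the jaws open and shut, and the axes are right-handed (so a half turn about x gives the same grasp; the last joint's range is limited). The gripper opens to 85 mm and grips with 20 to 120 N. Pads are 22 mm wide; open, the fingers measure 114 mm over their backs; the gripper's body (76 mm by 85 mm) begins 54 mm behind the grasp point. The pads swing forward as they close: fully open they stand 13 mm farther back than shut.
Start: joints at [1.122, 0.477, 0.022, 1.555, -0.011, 1.109, -0.083], TCP at [0.226, -0.636, 0.239] pointing down, gripper open.
Joint ranges: [-2.96, 2.96], [-0.34, 2.1], [-1.41, 1.46], [0.24, 2.44], [-1.37, 4.51], [0.17, 1.92], [-2.96, 2.96]. Speed limits (rad/s): [2.39, 2.39, 3.14, 3.14, 3.14, 3.14, 3.14].

### API

Orientations are given as a rotation vector (axis times angle).
In Python, from bench import r gives the robot as it stands. The module is installed in compiled form; this text tells all that it offers.
- The arm moves only by the tool play_rows, never from a script. Its argument "plan" is a list of rows, each a list of 5 numbers: the opening, from -1 (shut) to 1 (fully open), then the shift along the world's x, y, z in m, then the turn about the world's z in rad. A call has 1 to 10 rows; each row is the pose to reach, as a shift and turn from the pose commanded when the call began; what a row does not reach only later rows make up. A row lasts 1/10 s, in which the tool goes at most 50 mm and 8.59 degrees, less where a joint would pass 70% of its speed; a pose out of reach is approached as far as the arm can. A call with a gripper value outside its range is refused whole. The fingers move at their own pace and stop on an object; "force" is the grip in N (left out, the last holds). Time passes only in rows, so rows that repeat a pose let the fingers close. It gives the time, the measured TCP pose, the force and the opening at its end, in the units of the state.
- r.get_obs(): the state, without advancing time (a new reading comes with each control period).
- r.grab_frame(name): name is "side" or "top" or "wrist"; returns a dict with "pixels" (400x640x3 uint8, blue, green, red), "z_map" (400x640 float32, m along the optical axis (not along the pixel's ray), 0 where there is no reading), "vfov" (degrees; the focal length in pixels is half the picture's height over the tangent of half this angle, whatever the lens; pixels are square), "cx", "cy" (the principal point, pixels), "R" (3x3) and "t" (3): a world point X has camera coordinates R X + t; the wrist camera has in their place "tool_from_camera" (4x4, takes a point from camera to tool coordinates, whose origin is the TCP and whose axes are the tool frame's). Camera axes: x right, y down, z forward; pixel columns grow to the right and rows downward; lengths in m; the calibration is good to about 2 mm. The wrist camera is an equidistant fisheye: a pixel r from the principal point sees the ray r / f radians off the axis. A picture is of the moment at which its call begins: read the wrist's pose just before it.
- r.hand_in(): hands the job in, once; it reports no verdict.
Trained networks look in a picture, given as the dict that the camera call returned (one of the last four; its "shot" number tells which), for a name from the list of things; names that differ only in an ending like _2 or _b are one class to them, and where a whole thing is asked for, a point or a joint stands for the part that bears it (a point fixed in the world has none). Each returns a list of dicts, best first, with "conf" (0 to 1); they miss things now and then, are a little off and sometimes report something else, mostly with a low value. They report only what shows in the picture. A call takes as long as a camera call. They do not tell look-alikes from the thing itself.
- r.outline_of(picture, label): "mask" (400x640 bool, what is visible of it) and "bbox" ([left, top, right, bottom] as shares, 0 to 1, of the picture: columns of its width, rows of its height, round what is visible of it).
- r.pinpoint(picture, label): "position" ([column, row] as shares, 0 to 1, of the picture: columns of its width, rows of its height: a listed point, or the origin of a listed thing).
The state is a dict: "clock": time; "joints": joint angles; "qvel": joint speeds; "tau": joint torques, N m; "tcp_pos": TCP position; "orientation": TCP orientation; "contact_force": force on the tool from outside, world axes, zero at the start; "moment": the same for the moment, N m; "grip_width": finger opening in m.
Only numpy, scipy, OpenCV 4.12 (cv2) and the standard library are available. Lean on these libraries where they do the work, as an engineer would, in place of code of your own. Each camera call takes 0.05 s, during which the arm holds its last target.

### The job

An orange half has slid down into the mouth of the wooden lime feeder and two limes are stuck behind it. Nudge the orange half back up the ramp, clear of the mouth, so that both limes roll out into the feeder's catch tray; leave the orange half lying cut face down on the ramp, lift neither it nor the limes out of the feeder, and do not disturb the jar, the squeezer, the dipper or the lid.

Things in the scene. Friction and masses are not known exactly. Their poses are not given: they have to be found in the camera images.
- feeder: Fixed pale wooden lime feeder, a walled ramp. Origin on the trolley top, below the narrow throat, on the centre line; x axis level, pointing uphill along the centre line; z up. The ramp floor's top is 50 + 0.158 x mm above the trolley top (9 degrees). At x = 0 to 60 mm the walls open out at 45 degrees, then run straight, 186 mm apart inside, to the back wall at x = 176 mm.
- throat (a point): Middle of the feeder's narrow throat (x = 0) on the ramp floor, 50 mm above the trolley top; axes as the feeder's. Downhill of it the floor is a straight spout 66 mm wide and 45 mm long. All ramp walls are 6 mm thick and stand 32 mm above the floor beside them.
- tray_mid (a point): Middle of the floor of the feeder's darker open catch tray, below the spout's end; 130 mm along the feeder, 140 mm wide, floor 5 mm and rim 36 mm above the trolley top.
- orange_mid (a point): The orange half: an orange-coloured rigid dome 80 mm across, 42 mm high, 90 g, cut face down on the ramp; point on its axis, 20 mm above the cut face, z along the axis. It starts against both throat corners, about 20 mm uphill of the throat, its edge reaching 17 mm into the spout. The lowest 13 mm of its side is upright. It slides when pushed (under 2 N) and stays where it is left on the ramp.
- lime_a_center (a point): Centre of a green lime, a ball 32 mm across, 20 g, held up on the ramp behind the orange half. It rolls down by itself once it has room to pass: the orange half must be at least 45 mm farther uphill than at the start; 65 mm leaves ample room.
- lime_b_center (a point): Centre of the other lime, the same as the first.
- jar_mid (a point): Bystander: amber hexagonal glass jar, 80 mm across, in a chrome stand 92 mm wide, 102 mm high; point on its axis 50 mm up.
- squeezer_mid (a point): Bystander: green plastic lemon squeezer, a 104 mm dish with a ribbed cone, 47 mm high, with a short handle; point at the centre of the dish.
- dipper: Bystander: wooden honey dipper 150 mm long lying on the trolley; origin on the trolley top under it.
- lid: Bystander: blue hard silicone lid, 80 mm across, 21 mm high with its knob; origin at the centre of its underside.
Mind the look-alikes: they are no part of the job. What is shaped like the part that bears lime_b_center but blue or turquoise is not meant.

How it is judged:
By the outcome, as a careful person would: the job done as asked, in the order asked, and still so for the second after the job is handed in, with the robot touching nothing.
It also fails if it takes over 35 s, if anything falls off the work surface, if the arm or the gripper's body presses on something with over 40 N, if the wrist force passes 120 N, or if a joint passes its speed limit or range.

## Working session

There is one attempt and no reset: what is moved stays moved. The work goes in short steps, Python scripts to look and compute and a tool call to move; the robot and the scene stay as the last step left them, time stands still between calls to the robot, and variables do not carry over. Pictures are saved under pics/ and viewed, and the job is handed in when it is done.

Besides the shell and the picture viewer there is one more tool, called after ">>>" as name(argument=value, ...), one argument or row to a line, values as JSON. play_rows: Moves the arm, as the interface text tells. Its arguments: {"type":"object","properties":{"plan":{"type":"array","items":{"type":"array","items":{"type":"number"}}},"force":{"type":"number"}},"required":["plan"]}

```bash
mkdir -p pics
cat > h.py <<'E'
import numpy as np, cv2
from bench import r
def f_of(p): return 200/np.tan(np.radians(p['vfov'])/2)
def w(p,u,v,z):
    f=f_of(p); c=np.array([(u-p['cx'])/f*z,(v-p['cy'])/f*z,z]); return np.array(p['R']).T@(c-np.array(p['t']))
def proj(p,X):
    c=np.array(p['R'])@np.array(X)+np.array(p['t']); f=f_of(p); return c[0]/c[2]*f+p['cx'],c[1]/c[2]*f+p['cy']
E
python3 - <<'E'
from h import *
np.set_printoptions(precision=4,suppress=True)
print(r.get_obs())
for n in ['top','side']:
    p=r.grab_frame(n); cv2.imwrite(f'pics/{n}0.png',p['pixels']); print(n,p['vfov'],p['cx'],p['cy'])
    for l in ['feeder','throat','tray_mid','orange_mid','lime_a_center','jar_mid','squeezer_mid','dipper','lid']:
        for d in r.pinpoint(p,l)[:4]:
            u,v=d['position'][0]*640,d['position'][1]*400; z=p['z_map'][min(399,int(v)),min(639,int(u))]
            print(l,round(d['conf'],2),round(u),round(v),w(p,u,v,z))
E
```

```text
{'clock': 0.0, 'joints': array([ 1.1219,  0.4778,  0.0224,  1.5565, -0.0115,  1.1093, -0.0831]), 'qvel': array([ 0.001 ,  0.0006,  0.001 , -0.0013,  0.0001, -0.0004,  0.0002]), 'tau': array([ -0.0008, -59.6442,   1.6074, -28.119 ,   0.0124,   0.0095,
         0.    ]), 'tcp_pos': array([ 0.2254, -0.6356,  0.2383]), 'orientation': array([ 0.9556,  1.353 , -0.954 ]), 'contact_force': array([ 0.6682, -0.6606,  0.0235]), 'moment': array([-0.0098, -0.0042, -0.0308]), 'grip_width': 0.08532796484502679}
top 48.729550741796324 322.15294318269144 196.61254111421442
feeder 0.73 344 219 [ 0.5312 -0.0686  0.0882]
throat 0.92 343 218 [ 0.5332 -0.0665  0.0893]
tray_mid 0.87 383 231 [ 0.508  -0.1785  0.0035]
tray_mid 0.73 457 200 [ 0.5954 -0.384  -0.0036]
orange_mid 0.69 334 215 [ 0.5406 -0.0451  0.0939]
orange_mid 0.56 345 216 [ 0.5389 -0.0716  0.0904]
lime_a_center 0.51 326 232 [ 0.4976 -0.0263  0.0875]
jar_mid 0.81 466 248 [ 0.4634 -0.3678  0.0998]
jar_mid 0.3 326 231 [ 0.4999 -0.025   0.0893]
squeezer_mid 0.87 161 267 [0.4074 0.3929 0.0342]
dipper 0.89 457 201 [ 0.5935 -0.3839 -0.0038]
lid 0.73 167 190 [0.609  0.3957 0.0157]
side 46.47950148231659 324.5844982391561 196.60822128383535
feeder 0.97 340 212 [0.4669 0.0202 0.0865]
throat 0.9 341 202 [ 0.5004 -0.0198  0.088 ]
tray_mid 0.93 369 201 [ 0.5069 -0.181   0.0043]
orange_mid 0.87 336 197 [ 0.5312 -0.0303  0.0863]
lime_a_center 0.64 342 206 [ 0.4897 -0.0128  0.0812]
lime_a_center 0.36 343 209 [0.4665 0.0073 0.0904]
jar_mid 0.85 416 172 [ 0.4385 -0.3556  0.0771]
dipper 0.57 384 169 [ 0.6027 -0.3942  0.0022]
lid 0.81 214 269 [0.6085 0.4054 0.0155]
```

Run:
```python
import cv2
a=cv2.imread('pics/top0.png');b=cv2.imread('pics/side0.png')
cv2.imwrite('pics/top_c.png',cv2.resize(a[150:290,240:420],None,fx=4,fy=4,interpolation=cv2.INTER_CUBIC))
cv2.imwrite('pics/side_c.png',cv2.resize(b[140:280,240:420],None,fx=4,fy=4,interpolation=cv2.INTER_CUBIC))
```

```text
(no output)
```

View pics/top0.png

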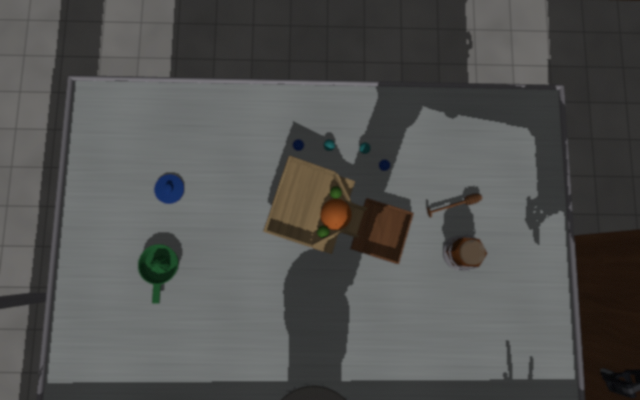

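View pics/side0.png

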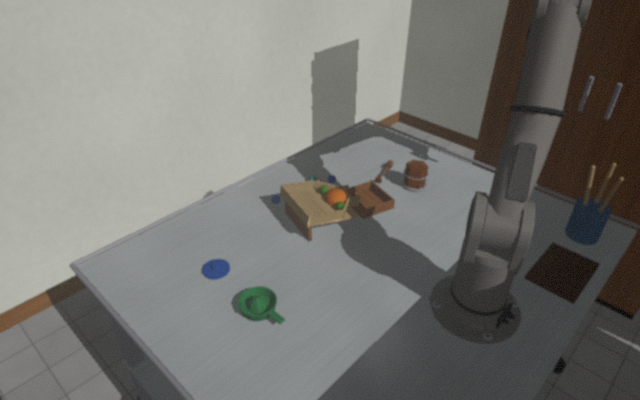

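```bash
sleep 1
```

```text
(no output)
```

View pics/top_c.png

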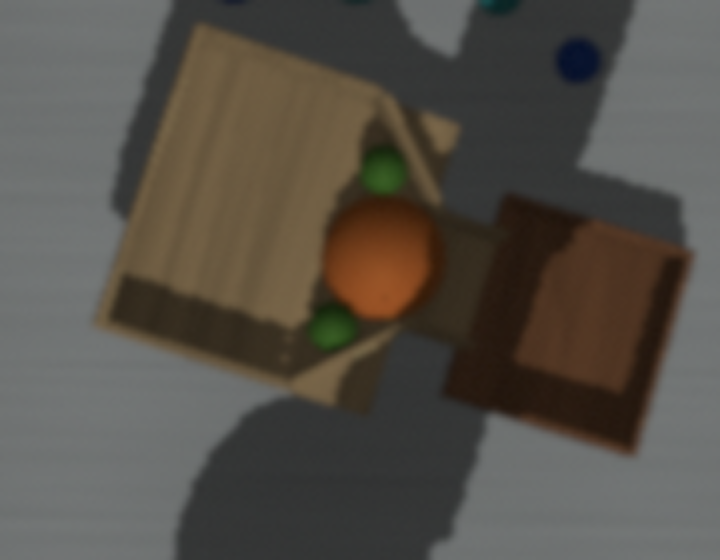

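View pics/side_c.png

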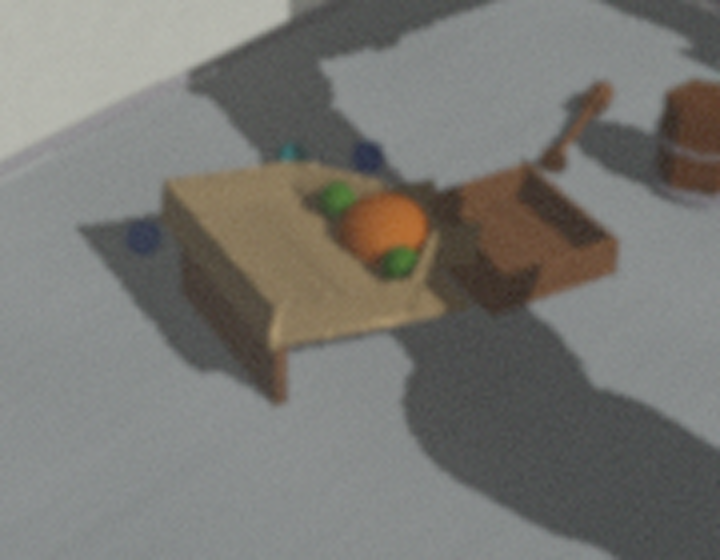

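The top view shows the orange half at px (335,214), with green limes at (336,193) and (323,232). The blue and turquoise balls along the back at (298,145), (329,145), (364,148) and (384,165) are look-alikes that lie outside the feeder, so I ignore them. Next I fit the feeder's pose from depth.

```bash
cat >> h.py <<'E'
def cloud(p):
    v,u=np.mgrid[0:400,0:640]; z=p['z_map'].astype(float); f=f_of(p)
    c=np.stack([(u-p['cx'])/f*z,(v-p['cy'])/f*z,z],-1)
    X=(c-np.array(p['t']))@np.array(p['R']); X[z==0]=np.nan; return X
def model(x,y):
    a=abs(y); h=np.zeros_like(x)
    hw=np.where(x<0,33,np.where(x<60,33+x,93)); fl=50+.158*x
    ramp=(x>-45)&(x<182)&(a<hw+np.where((x>0)&(x<60),8.5,6))
    h=np.where(ramp,np.where((a<hw)&(x<176),fl,fl+32),0)
    # tray
    tx=x-TX
    tr=(abs(tx)<65)&(a<70); inn=(abs(tx)<60)&(a<65)
    h=np.where(tr&~ramp,np.where(inn,5,36),h); return h
TX=-112
def toF(X,pose):
    x0,y0,t=pose; dx=X[...,0]-x0; dy=X[...,1]-y0
    return 1000*(np.cos(t)*dx+np.sin(t)*dy),1000*(-np.sin(t)*dx+np.cos(t)*dy)
E
python3 - <<'E'
from h import *
import h
from scipy.optimize import minimize
np.set_printoptions(precision=4,suppress=True)
p=r.grab_frame('top'); X=cloud(p)
px=p['pixels'].astype(int)
hsv=cv2.cvtColor(p['pixels'],cv2.COLOR_BGR2HSV)
green=(hsv[...,0]>40)&(hsv[...,0]<80)&(hsv[...,1]>120)
org=(hsv[...,0]<13)&(hsv[...,1]>200)
m=(X[...,0]>.38)&(X[...,0]<.72)&(X[...,1]>-.30)&(X[...,1]<.2)&np.isfinite(X[...,2])
print('table z',np.median(X[(X[...,2]<.02)&m][:,2]))
md=X[...,2]>.0
ok=m&~cv2.dilate((green|org).astype(np.uint8),np.ones((5,5))).astype(bool)
P=X[ok]; 
def cost(q):
    h.TX=q[3]*1000
    x,y=toF(P,q[:3]); return np.minimum(abs(h.model(x,y)-1000*P[:,2]-0),30).mean()
best=None
for a in np.arange(1.0,1.7,.05):
  for dx in np.arange(-.03,.031,.01):
    for dy in np.arange(-.03,.031,.01):
      q=[.53+dx,-.066+dy,a,-.112]; c=cost(q)
      if best is None or c<best[0]: best=(c,q)
print(best)
s=minimize(cost,best[1],method='Nelder-Mead',options=dict(initial_simplex=np.array([best[1]]+[np.array(best[1])+d for d in np.diag([.008,.008,.05,.01])]),maxiter=600))
print(s.x,s.fun); q=s.x
np.save('pose.npy',q)
for nm,mk in (('green',green&m),('orange',org&m)):
    n,l,st,cen=cv2.connectedComponentsWithStats(mk.astype(np.uint8))
    for i in range(1,n):
        if st[i,4]<15: continue
        Q=X[l==i]; x,y=toF(Q,q); print(nm,st[i],cen[i],'feeder mm mean',x.mean(),y.mean(),'ztop',np.nanpercentile(Q[:,2],95),'xr',x.min(),x.max(),y.min(),y.max())
ps=r.grab_frame('side')
for pp,n in ((p,'top'),(ps,'side')):
    im=cv2.resize(pp['pixels'],None,fx=4,fy=4)
    t=q[2]; R=np.array([[np.cos(t),-np.sin(t)],[np.sin(t),np.cos(t)]])
    def F(x,y,z): 
        g=q[:2]+R@np.array([x,y])/1000; u,v=proj(pp,[*g,z/1000]); return [int(4*u+2),int(4*v+2)]
    L=[[(-45,-33),(0,-33),(60,-93),(176,-93),(176,93),(60,93),(0,33),(-45,33)]]
    cv2.polylines(im,[np.array([F(a,b,82+.158*a) for a,b in L[0]])],0,(255,255,0),1)
    T=q[3]*1000
    cv2.polylines(im,[np.array([F(T+a,b,36) for a,b in [(-65,-70),(65,-70),(65,70),(-65,70)]])],1,(255,0,255),1)
    cv2.imwrite(f'pics/fit_{n}.png',im[560:1120,960:1680])
E
```

```text
table z -0.0005847473445292726
(np.float64(4.3403331601712525), [np.float64(0.54), np.float64(-0.076), np.float64(1.3000000000000003), -0.112])
[ 0.5395 -0.0742  1.2744 -0.1042] 3.561763884855475Traceback (most recent call last):
  File "<stdin>", line 32, in <module>
  File "h.py", line 23, in toF
    x0,y0,t=pose; dx=X[...,0]-x0; dy=X[...,1]-y0
    ^^^^^^^
ValueError: too many values to unpack (expected 3)
```

```bash
cat > look.py <<'E'
from h import *
import sys
np.set_printoptions(precision=4,suppress=True)
q=np.load('pose.npy'); tag=sys.argv[1]
o=r.get_obs(); print(o['clock'],o['tcp_pos'],o['orientation'],o['contact_force'])
t=q[2]; R=np.array([[np.cos(t),-np.sin(t)],[np.sin(t),np.cos(t)]])
for n in ('top','side'):
    pp=r.grab_frame(n); X=cloud(pp)
    hsv=cv2.cvtColor(pp['pixels'],cv2.COLOR_BGR2HSV)
    green=(hsv[...,0]>40)&(hsv[...,0]<80)&(hsv[...,1]>120)
    org=(hsv[...,0]<13)&(hsv[...,1]>200)
    m=(X[...,0]>.38)&(X[...,0]<.72)&(X[...,1]>-.30)&(X[...,1]<.2)
    for nm,mk in (('green',green&m),('orange',org&m)):
        k,l,st,cen=cv2.connectedComponentsWithStats(mk.astype(np.uint8))
        for i in range(1,k):
            if st[i,4]<12: continue
            Q=X[l==i]; x,y=toF(Q,q[:3]); print(n,nm,st[i,4],cen[i].round(),'feeder mean',x.mean().round(1),y.mean().round(1),'ztop',np.nanpercentile(Q[:,2],95).round(4),'xr',np.array([x.min(),x.max(),y.min(),y.max()]).round(0))
    im=cv2.resize(pp['pixels'],None,fx=4,fy=4)
    def F(x,y,z): 
        g=q[:2]+R@np.array([x,y])/1000; u,v=proj(pp,[*g,z/1000]); return [int(4*u+2),int(4*v+2)]
    if len(sys.argv)>2:
        L=[(-45,-33),(0,-33),(60,-93),(176,-93),(176,93),(60,93),(0,33),(-45,33)]
        cv2.polylines(im,[np.array([F(a,b,82+.158*a) for a,b in L])],0,(255,255,0),1)
        T=q[3]*1000
        cv2.polylines(im,[np.array([F(T+a,b,36) for a,b in [(-65,-70),(65,-70),(65,70),(-65,70)]])],1,(255,0,255),1)
    cv2.imwrite(f'pics/{tag}_{n}.png',im[560:1120,960:1680])
E
python3 - <<'E'
import numpy as np; np.save('pose.npy',[ 0.5395,-0.0742,1.2744,-0.1042])
E
python3 look.py fit 1
```

```text
1.05 [ 0.2256 -0.6362  0.2393] [ 0.9546  1.3513 -0.9546] [0.3424 0.25   0.2491]
top green 102 [335. 192.] feeder mean 42.9 -49.4 ztop 0.0886 xr [ 29.  56. -64. -37.]
top green 103 [323. 232.] feeder mean 43.2 54.9 ztop 0.0887 xr [28. 57. 41. 68.]
top orange 107 [338. 206.] feeder mean 26.1 -18.2 ztop 0.0916 xr [ -6.  59. -32.  -2.]
top orange 13 [347. 219.] feeder mean -4.9 6.6 ztop 0.0851 xr [-8. -0. -2. 16.]
side green 19 [325. 189.] feeder mean 45.5 -43.8 ztop 0.0865 xr [ 37.  55. -52. -36.]
side green 20 [340. 205.] feeder mean 48.1 61.0 ztop 0.087 xr [38. 57. 53. 66.]
```

```bash
sleep 2
```

```text
(no output)
```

View pics/fit_top.png

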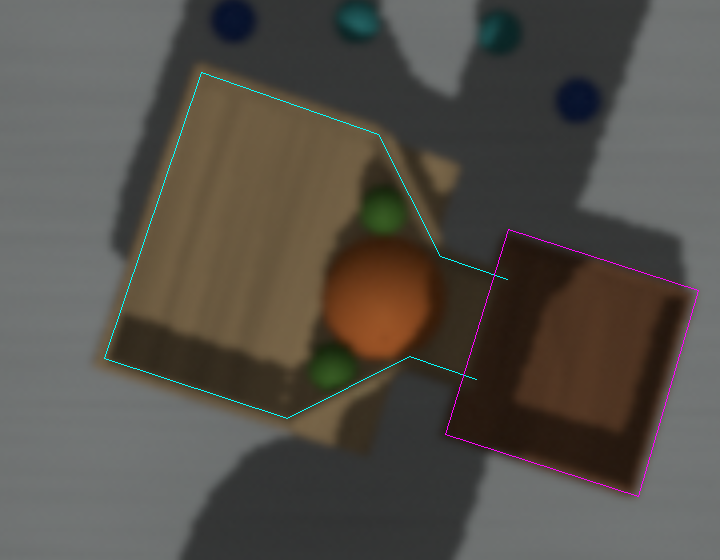

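View pics/fit_side.png

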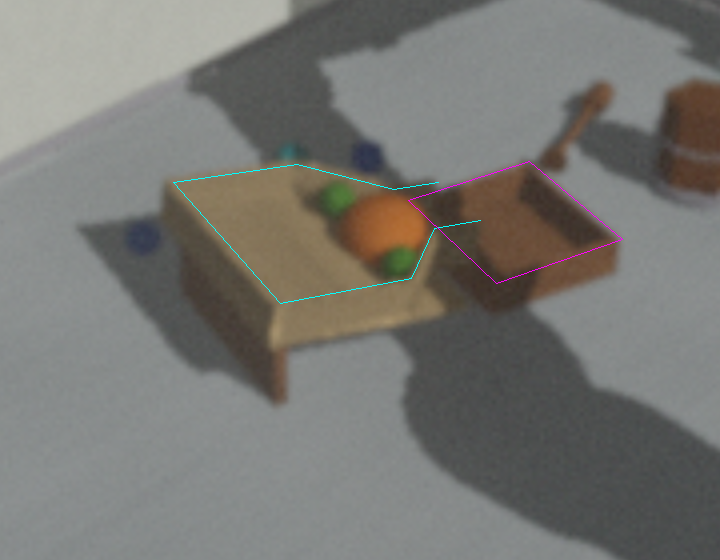

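The overlay matches the feeder in both views. I measure the orange's centre more closely and work out the tool target: fingers partly open across the spout, entering downhill of the orange.

Run:
```python
from h import *
from scipy.spatial.transform import Rotation as Ro
np.set_printoptions(precision=4,suppress=True)
q=np.load('pose.npy'); t=q[2]
p=r.grab_frame('top'); X=cloud(p)
d=r.outline_of(p,'orange_mid'); print([x['conf'] for x in d],d[0]['bbox'])
m=d[0]['mask']; x,y=toF(X[m],q[:3]); z=X[m][:,2]*1000
g=z>70
print(m.sum(),'x',x[g].min(),x[g].max(),'y',y[g].min(),y[g].max(), 'mid',(np.percentile(x[g],2)+np.percentile(x[g],98))/2,(np.percentile(y[g],2)+np.percentile(y[g],98))/2, 'mean',x[g].mean(),y[g].mean(),'ztop',z.max())
o=r.get_obs(); M=Ro.from_rotvec(o['orientation']).as_matrix(); print(M)
zy=np.arctan2(M[1,2],M[0,2]); want=t+np.pi/2
print('turn', [(want-zy+k*np.pi+3*np.pi)%(2*np.pi)-np.pi for k in (0,1)], 'q7',o['joints'], r.finger_overhang)
R=np.array([[np.cos(t),-np.sin(t)],[np.sin(t),np.cos(t)]])
for xx in (-42,-30,38): 
    w_=q[:2]+R@np.array([xx,1.5])/1000; print(xx,w_,w_-o['tcp_pos'][:2])
```

```text
[0.75] [0.5031, 0.51, 0.5484, 0.5745]
761 x -13.008545765720106 63.56950862704348 y -35.71509612924597 41.86751981162166 mid 25.66870815310984 2.2307248587682746 mean 25.682768121873302 2.8847797127496215 ztop nan
[[ 0.      0.9425  0.3342]
 [-0.      0.3342 -0.9425]
 [-1.      0.      0.    ]]
turn [np.float64(-2.207980522797202), np.float64(0.9336121307925929)] q7 [ 1.1219  0.477   0.0224  1.5554 -0.0115  1.1093 -0.0831] 0.008
-42 [ 0.5258 -0.1139] [0.3002 0.5223]
-30 [ 0.5293 -0.1025] [0.3037 0.5337]
38 [ 0.5492 -0.0374] [0.3236 0.5988]
```

>>> play_rows(
  plan=[
    [-0.53, 0.02, 0.03, 0, 0.06],
    [-0.53, 0.04, 0.07, 0, 0.13],
    [-0.53, 0.06, 0.11, 0, 0.2],
    [-0.53, 0.085, 0.15, 0, 0.28],
    [-0.53, 0.11, 0.19, 0, 0.36],
    [-0.53, 0.135, 0.235, 0, 0.44],
    [-0.53, 0.16, 0.275, 0, 0.52],
    [-0.53, 0.185, 0.315, 0, 0.6],
    [-0.53, 0.205, 0.355, 0, 0.67],
    [-0.53, 0.22, 0.38, 0, 0.72],
  ],
)

```text
clock: 2.25
tcp_pos: [0.4471, -0.2527, 0.2397]
orientation: [0.395, 1.534, -0.394]
contact_force: [1.1, -0.3, 0.6]
grip_width: 0.0203
```

>>> play_rows(
  plan=[
    [-0.53, 0.02, 0.03, 0, 0.05],
    [-0.53, 0.035, 0.065, -0.01, 0.1],
    [-0.53, 0.05, 0.095, -0.02, 0.15],
    [-0.53, 0.065, 0.12, -0.03, 0.19],
    [-0.53, 0.075, 0.135, -0.045, 0.21],
    [-0.53, 0.079, 0.1425, -0.06, 0.214],
    [-0.53, 0.079, 0.1425, -0.07, 0.214],
    [-0.53, 0.079, 0.1425, -0.08, 0.214],
    [-0.53, 0.079, 0.1425, -0.08, 0.214],
    [-0.53, 0.079, 0.1425, -0.08, 0.214],
  ],
)

```text
clock: 3.25
tcp_pos: [0.5242, -0.1149, 0.1592]
orientation: [0.234, 1.559, -0.234]
contact_force: [-0.6, 0.0, 0.1]
grip_width: 0.0199
```

```bash
cat > st.py <<'E'
from h import *
from scipy.spatial.transform import Rotation as Ro
np.set_printoptions(precision=4,suppress=True)
q=np.load('pose.npy'); o=r.get_obs(); M=Ro.from_rotvec(o['orientation']).as_matrix()
x,y=toF(o['tcp_pos'],q[:3]); print('t',o['clock'],'tcp',o['tcp_pos'],'feeder',x.round(1),y.round(1),'tipz',o['tcp_pos'][2]-.008,'yaw err',np.arctan2(M[1,2],M[0,2])-q[2]+np.pi/2,'w',o['grip_width'],'F',o['contact_force'],'down',M[:,0])
E
python3 st.py; python3 look.py pre
python3 - <<'E'
from h import *
p=r.grab_frame('wrist'); cv2.imwrite('pics/wr1.png',p['pixels'])
E
```

```text
t 3.25 tcp [ 0.5242 -0.1149  0.1592] feeder -43.4 2.7 tipz 0.15120615176225646 yaw err -0.0016587169732205087 w 0.019870391012287447 F [-0.5586  0.0323  0.0916] down [-0.0005 -0.0004 -1.    ]
3.25 [ 0.5242 -0.1149  0.1592] [ 0.2336  1.5585 -0.2343] [-0.5586  0.0323  0.0916]
top green 89 [335. 192.] feeder mean 43.0 -50.5 ztop 0.0885 xr [ 30.  56. -64. -38.]
top green 93 [323. 231.] feeder mean 43.0 54.0 ztop 0.0887 xr [29. 55. 41. 67.]
top orange 296 [336. 215.] feeder mean 24.6 5.7 ztop 0.0944 xr [ -9.  59. -25.  35.]
```

```bash
sleep 2
```

```text
(no output)
```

View pics/wr1.png

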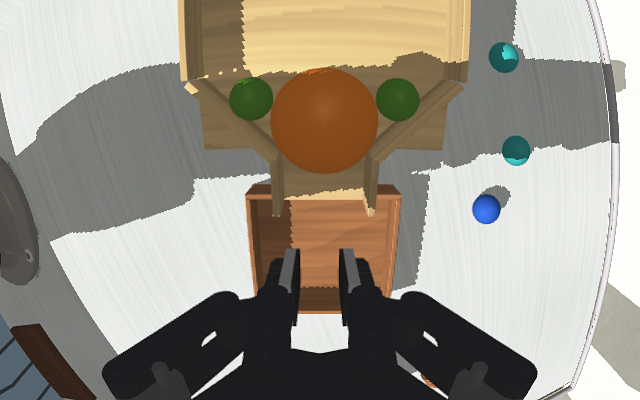

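View pics/pre_side.png

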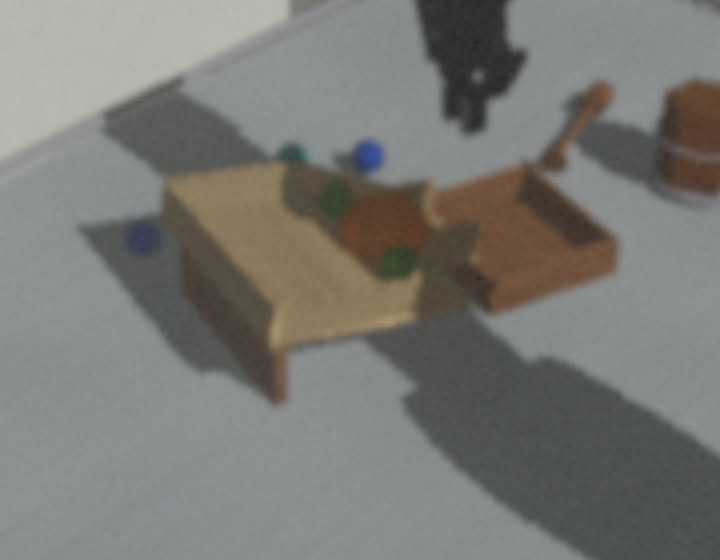

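The wrist view shows green limes at (251,99) and (398,99), the orange at (324,120) and the spout centred near column 324. The fingers are centred near 320. I check the lateral offset with the wrist calibration.

Run:
```python
from h import *
from scipy.spatial.transform import Rotation as Ro
np.set_printoptions(precision=4,suppress=True)
q=np.load('pose.npy'); o=r.get_obs(); p=r.grab_frame('wrist')
f=f_of(p); v,u=np.mgrid[0:400,0:640]; du,dv=u-p['cx'],v-p['cy']; rr=np.hypot(du,dv)+1e-9; th=rr/f
z=p['z_map'].astype(float); s=np.tan(np.minimum(th,1.5))*z/rr
C=np.stack([du*s,dv*s,z],-1); T=np.array(p['tool_from_camera']); C=C@T[:3,:3].T+T[:3,3]
W=C@Ro.from_rotvec(o['orientation']).as_matrix().T+o['tcp_pos']
x,y=toF(W,q[:3]); H=W[...,2]*1000
print('cx',p['cx'])
for l in ('orange_mid','lime_a_center'):
  for d in r.outline_of(p,l)[:3]:
    m=d['mask']&(th<1.4)&(z>0); print(l,d['conf'],m.sum(),np.percentile(x[m],[2,50,98]),np.percentile(y[m],[2,50,98]),np.percentile(H[m],[2,98]))
for row in (200,195,205): # spout walls rims
    c=np.arange(262,390,4); print(row,[(int(a),round(float(x[row,a])),round(float(y[row,a])),round(float(H[row,a]))) for a in c])
```

```text
cx 319.16902989190396
orange_mid 0.79 8942 [-6.6976 28.4716 61.11  ] [-33.9596  -0.2642  33.3169] [73.1616 96.6808]
lime_a_center 0.87 1512 [30.0817 43.7798 57.8033] [36.9055 49.1378 64.5933] [74.7754 89.7441]
200 [(262, -53, 59, 7), (266, -53, 55, 6), (270, -53, 51, 6), (274, -30, 36, 79), (278, -31, 33, 77), (282, -36, 33, 59), (286, -52, 35, 7), (290, -53, 32, 6), (294, -53, 28, 6), (298, -53, 24, 5), (302, -53, 20, 7), (306, -53, 16, 6), (310, -53, 12, 5), (314, -53, 8, 6), (318, -53, 4, 7), (322, -53, 0, 4), (326, -53, -4, 7), (330, -53, -8, 5), (334, -53, -12, 6), (338, -52, -16, 8), (342, -53, -20, 6), (346, -53, -24, 6), (350, -53, -28, 5), (354, -53, -32, 5), (358, -53, -35, 6), (362, -53, -40, 5), (366, -34, -34, 66), (370, -31, -35, 78), (374, -31, -38, 78), (378, -53, -56, 6), (382, -53, -60, 6), (386, -53, -64, 6)]
195 [(262, -39, 53, 37), (266, -39, 50, 37), (270, -38, 46, 38), (274, -27, 36, 78), (278, -26, 33, 80), (282, -33, 33, 58), (286, -36, 31, 44), (290, -36, 28, 45), (294, -37, 24, 44), (298, -36, 21, 45), (302, -36, 17, 45), (306, -37, 14, 44), (310, -37, 11, 
[... 325 characters left out ...]
8, 78), (378, -38, -49, 38), (382, -39, -53, 36), (386, -39, -56, 37)]
205 [(262, -58, 60, 6), (266, -58, 55, 7), (270, -58, 52, 6), (274, -35, 37, 78), (278, -35, 34, 78), (282, -40, 33, 61), (286, -58, 35, 7), (290, -58, 32, 6), (294, -58, 28, 6), (298, -58, 24, 6), (302, -58, 20, 7), (306, -58, 16, 6), (310, -58, 12, 6), (314, -58, 8, 7), (318, -58, 4, 7), (322, -58, 0, 6), (326, -58, -4, 6), (330, -58, -8, 6), (334, -58, -12, 5), (338, -58, -16, 6), (342, -58, -20, 6), (346, -58, -24, 6), (350, -58, -28, 5), (354, -58, -32, 6), (358, -58, -36, 6), (362, -58, -39, 7), (366, -38, -34, 67), (370, -34, -35, 78), (374, -34, -38, 78), (378, -58, -56, 6), (382, -58, -60, 7), (386, -58, -64, 7)]
```

>>> play_rows(
  plan=[
    [-0.53, 0.0025, -0.001, -0.015, 0],
    [-0.53, 0.0025, -0.001, -0.035, 0],
    [-0.53, 0.0025, -0.001, -0.055, 0],
    [-0.53, 0.0025, -0.001, -0.075, 0],
    [-0.53, 0.0025, -0.001, -0.09, 0],
    [-0.53, 0.0025, -0.001, -0.1, 0],
    [-0.53, 0.0025, -0.001, -0.1, 0],
    [-0.53, 0.0025, -0.001, -0.1, 0],
  ],
)

```text
clock: 4.35
tcp_pos: [0.5275, -0.1146, 0.0595]
orientation: [0.232, 1.558, -0.232]
contact_force: [-0.0, 0.0, 0.2]
grip_width: 0.0199
```

```bash
python3 st.py
python3 - <<'E'
from h import *
p=r.grab_frame('wrist'); cv2.imwrite('pics/wr2.png',p['pixels'])
E
python3 look.py low
```

```text
t 4.35 tcp [ 0.5275 -0.1146  0.0595] feeder -42.2 -0.3 tipz 0.05149172894289623 yaw err 0.0004727379837059509 w 0.01993378821125053 F [-0.02    0.028   0.2348] down [ 0.0003  0.     -1.    ]
4.4 [ 0.5278 -0.1147  0.0599] [ 0.2323  1.557  -0.2322] [ 0.7239 -0.8348  0.3598]
top green 88 [335. 192.] feeder mean 42.9 -50.6 ztop 0.0881 xr [ 30.  56. -64. -39.]
top green 95 [323. 231.] feeder mean 43.4 54.3 ztop 0.0886 xr [29. 57. 41. 66.]
top orange 279 [336. 214.] feeder mean 25.5 3.4 ztop 0.0945 xr [-12.  59. -30.  37.]
```

```bash
sleep 2
```

```text
(no output)
```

View pics/wr2.png

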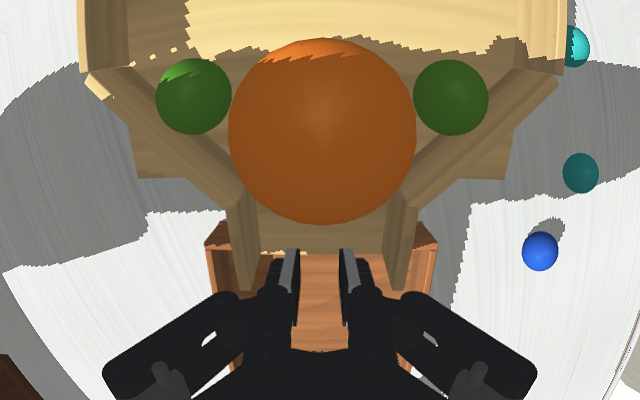

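View pics/low_side.png

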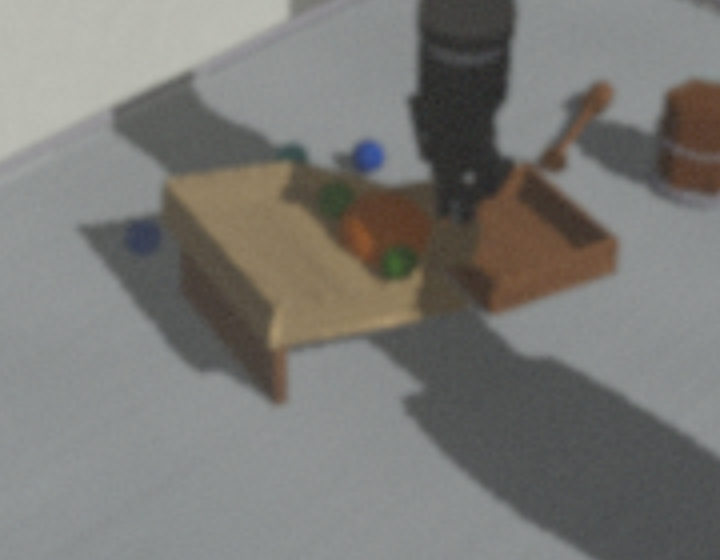

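Run:
```python
from h import *
p=r.grab_frame('wrist')
f=f_of(p); v,u=np.mgrid[0:400,0:640]; du,dv=u-p['cx'],v-p['cy']; rr=np.hypot(du,dv)+1e-9; th=rr/f
z=p['z_map'].astype(float); s=np.tan(np.minimum(th,1.5))*z/rr
C=np.stack([du*s,dv*s,z],-1); T=np.array(p['tool_from_camera']); C=(C@T[:3,:3].T+T[:3,3])*1000
dark=(p['pixels'].max(2)<70)&(z>0)&(th<1.4)&(v>240)&(abs(C[...,1])<60)&(C[...,0]>-120)
P=C[dark]; print(len(P))
for a in range(-90,16,6):
    k=(P[:,0]>=a)&(P[:,0]<a+6)
    if k.sum()>5: print('tool x',a,'z',np.percentile(P[k,2],[1,99]).round(),'y',np.percentile(P[k,1],[1,99]).round(),k.sum())
```

```text
35329
tool x -90 z [-63.  62.] y [ 4. 21.] 5434
tool x -84 z [-61.  60.] y [-0. 19.] 5630
tool x -78 z [-59.  57.] y [-7. 18.] 4332
tool x -72 z [-55.  54.] y [-11.  18.] 4321
tool x -66 z [-52.  51.] y [-11.  18.] 2857
tool x -60 z [-50.  48.] y [-11.  18.] 1946
tool x -54 z [-46.  45.] y [-11.  13.] 3536
tool x -48 z [-43.  43.] y [-10.  14.] 2078
tool x -42 z [-39.  38.] y [-7. 15.] 1231
tool x -36 z [-28.  26.] y [-9. 14.] 591
tool x -30 z [-24.  22.] y [-9. 12.] 233
tool x -24 z [-24.  23.] y [-9. 12.] 334
tool x -18 z [-24.  23.] y [-5. 12.] 291
tool x -12 z [-24.  22.] y [-8. 12.] 262
tool x -6 z [-24.  22.] y [-8. 12.] 185
tool x 0 z [-12.  11.] y [-5. 12.] 71
```

>>> play_rows(
  plan=[
    [-0.53, 0.0015, 0.005, 0.001, 0],
    [-0.53, 0.003, 0.01, 0.0015, 0],
    [-0.53, 0.0045, 0.0145, 0.0025, 0],
    [-0.53, 0.006, 0.019, 0.003, 0],
    [-0.53, 0.007, 0.023, 0.004, 0],
    [-0.53, 0.008, 0.027, 0.0045, 0],
    [-0.53, 0.0095, 0.031, 0.005, 0],
    [-0.53, 0.0105, 0.0345, 0.0055, 0],
    [-0.53, 0.0117, 0.0383, 0.0063, 0],
    [-0.53, 0.0117, 0.0383, 0.0063, 0],
  ],
)

```text
clock: 5.55
tcp_pos: [0.5391, -0.0755, 0.0657]
orientation: [0.232, 1.558, -0.231]
contact_force: [-0.1, -0.4, -0.3]
grip_width: 0.02
```

```bash
python3 st.py
python3 - <<'E'
from h import *
p=r.grab_frame('wrist'); cv2.imwrite('pics/wr3.png',p['pixels'])
E
python3 look.py mid
```

```text
t 5.55 tcp [ 0.5391 -0.0755  0.0657] feeder -1.3 -0.0 tipz 0.05771977848118238 yaw err 0.0012966327766843477 w 0.02002101292353394 F [-0.0745 -0.4137 -0.3364] down [ 0.0005  0.0006 -1.    ]
5.6 [ 0.539  -0.0757  0.0656] [ 0.2322  1.5581 -0.2314] [-1.5798 -0.7999 -0.6855]
top green 94 [320. 232.] feeder mean 48.1 58.7 ztop 0.0897 xr [35. 61. 46. 71.]
top orange 73 [324. 203.] feeder mean 62.2 -12.4 ztop 0.0993 xr [ 42.  81. -29.   4.]
top orange 54 [329. 220.] feeder mean 37.1 23.4 ztop 0.0967 xr [23. 52.  6. 35.]
```

```bash
sleep 2
```

```text
(no output)
```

View pics/wr3.png

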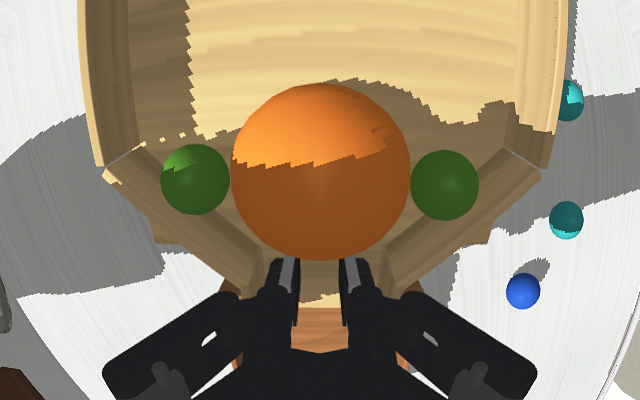

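>>> play_rows(
  plan=[
    [-0.53, 0.0015, 0.005, 0.001, 0],
    [-0.53, 0.0035, 0.0115, 0.002, 0],
    [-0.53, 0.006, 0.0185, 0.003, 0],
    [-0.53, 0.0085, 0.027, 0.0045, 0],
    [-0.53, 0.0105, 0.0345, 0.0055, 0],
    [-0.53, 0.012, 0.0395, 0.0065, 0],
    [-0.53, 0.0126, 0.0412, 0.0068, 0],
    [-0.53, 0.0115, 0.038, 0.0075, 0],
    [-0.53, 0.01, 0.033, 0.012, 0],
    [-0.53, 0.01, 0.033, 0.05, 0],
  ],
)

```text
clock: 6.7
tcp_pos: [0.5467, -0.043, 0.1132]
orientation: [0.232, 1.564, -0.231]
contact_force: [0.7, -0.5, -0.1]
grip_width: 0.0201
```

>>> play_rows(
  plan=[
    [-0.53, 0, 0, 0.04, 0],
    [-0.53, 0, 0, 0.08, 0],
    [-0.53, 0, 0, 0.1, 0],
    [-0.53, 0, 0, 0.11, 0],
    [-0.53, 0, 0, 0.11, 0],
    [-0.53, 0, 0, 0.11, 0],
  ],
)

```text
clock: 7.3
tcp_pos: [0.5479, -0.0438, 0.2243]
orientation: [0.232, 1.56, -0.233]
contact_force: [0.3, 0.1, -0.5]
grip_width: 0.0202
```

```bash
python3 st.py
python3 - <<'E'
from h import *
p=r.grab_frame('wrist'); cv2.imwrite('pics/wr4.png',p['pixels'])
E
python3 look.py post 1
```

```text
t 7.3 tcp [ 0.5479 -0.0438  0.2243] feeder 31.5 0.8 tipz 0.2162959822286321 yaw err -4.2326855995700186e-05 w 0.020177812256151468 F [ 0.2802  0.0582 -0.4792] down [-0.002  -0.0001 -1.    ]
7.35 [ 0.5478 -0.0437  0.2239] [ 0.2323  1.5611 -0.2329] [ 0.8525  0.6216 -0.09  ]
top orange 48 [307. 195.] feeder mean 106.8 -17.8 ztop 0.1024 xr [ 91. 125. -30.  -5.]
side green 15 [355. 193.] feeder mean -41.3 10.7 ztop 0.075 xr [-48. -32.   2.  19.]
side green 26 [370. 197.] feeder mean -104.8 9.8 ztop 0.0382 xr [-115.  -94.    1.   17.]
```

```bash
sleep 2
```

```text
(no output)
```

View pics/wr4.png

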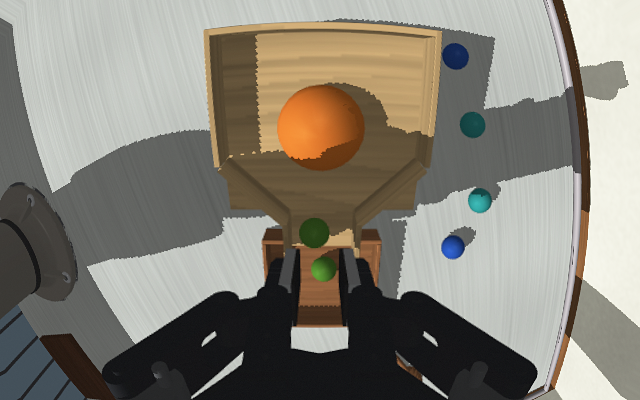

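View pics/post_side.png

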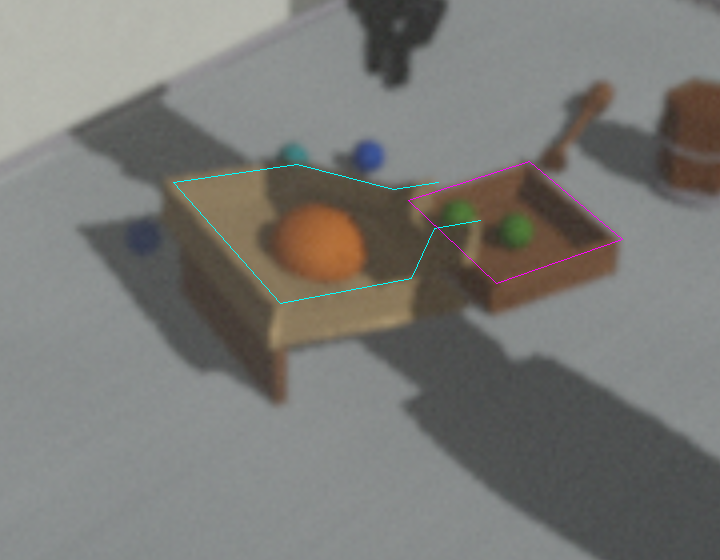

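One lime is already in the tray and the second is rolling off the spout, at wrist px (314,232). The orange half lies flat up the ramp. I wait a moment and look again.

>>> play_rows(
  plan=[
    [-0.53, 0, 0, 0, 0],
    [-0.53, 0, 0, 0, 0],
    [-0.53, 0, 0, 0, 0],
    [-0.53, 0, 0, 0, 0],
    [-0.53, 0, 0, 0, 0],
    [-0.53, 0, 0, 0, 0],
    [-0.53, 0, 0, 0, 0],
    [-0.53, 0, 0, 0, 0],
    [-0.53, 0, 0, 0, 0],
    [-0.53, 0, 0, 0, 0],
  ],
)

```text
clock: 8.45
tcp_pos: [0.5488, -0.0434, 0.2256]
orientation: [0.232, 1.558, -0.232]
contact_force: [0.2, -0.9, -0.1]
grip_width: 0.0202
```

>>> play_rows(
  plan=[
    [-0.53, 0, 0, 0, 0],
    [-0.53, 0, 0, 0, 0],
    [-0.53, 0, 0, 0, 0],
    [-0.53, 0, 0, 0, 0],
    [-0.53, 0, 0, 0, 0],
    [-0.53, 0, 0, 0, 0],
    [-0.53, 0, 0, 0, 0],
    [-0.53, 0, 0, 0, 0],
    [-0.53, 0, 0, 0, 0],
    [-0.53, 0, 0, 0, 0],
  ],
)

```text
clock: 9.45
tcp_pos: [0.5488, -0.0434, 0.2256]
orientation: [0.232, 1.558, -0.232]
contact_force: [0.1, 0.6, 0.3]
grip_width: 0.0198
```

```bash
python3 - <<'E'
from h import *
p=r.grab_frame('wrist'); cv2.imwrite('pics/wr5.png',p['pixels'])
E
python3 look.py end 1
```

```text
9.5 [ 0.5488 -0.0434  0.2256] [ 0.2324  1.5583 -0.2323] [-0.0412 -0.7198  0.3082]
top green 34 [394. 225.] feeder mean -118.4 -14.3 ztop 0.6099 xr [-136.  -39.  -33.   56.]
top green 64 [399. 237.] feeder mean -142.2 8.7 ztop 0.622 xr [-161.  -48.   -9.   74.]
top orange 48 [307. 196.] feeder mean 107.4 -16.9 ztop 0.1027 xr [ 91. 123. -30.  -1.]
side green 31 [369. 193.] feeder mean -118.9 -13.2 ztop 0.037 xr [-133. -107.  -25.   -6.]
side green 25 [380. 194.] feeder mean -144.8 12.9 ztop 0.0383 xr [-155. -138.    1.   23.]
```

```bash
sleep 2
```

```text
(no output)
```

View pics/wr5.png

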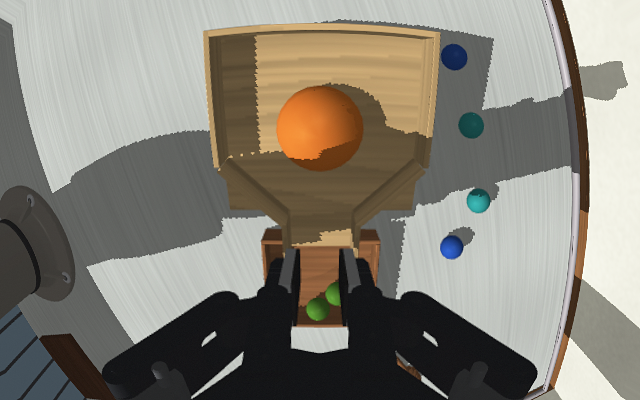

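View pics/end_side.png

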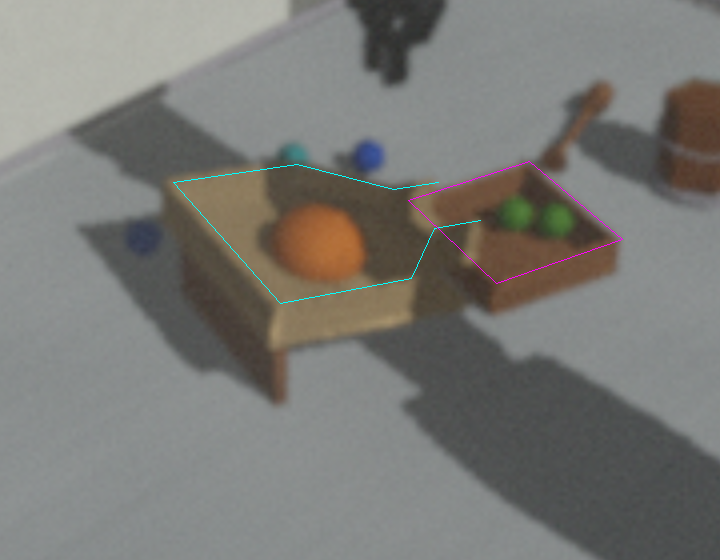

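Both limes lie in the tray, at wrist px (317,309) and (333,293). The orange half is flat on the ramp at (320,128).

```bash
python3 -c "
from bench import r
print(r.hand_in(), r.get_obs()['clock'])"
```

```text
the job is handed in; nothing more can be done
the job is handed in; nothing more can be done
```

The job is done and handed in: the orange half is clear of the mouth and both limes are in the catch tray. I lowered the partly closed fingers into the spout, pushed the orange half about 70 mm up the ramp, then backed off and lifted straight up.

**Final check at 9.5 s:** The side and wrist views show both limes in the tray. Their tops are about 37 mm above the trolley, which fits limes resting on the tray floor. The orange half lies cut face down on the ramp and the robot is touching nothing. No reading I saw between moves showed more than about 2 N on the tool.

**What disagreed or went unchecked:**
- The top camera's depth for the limes was wrong at the end (about 0.61 m), because the gripper was partly blocking its view. I relied on the side and wrist views instead.
- The top and wrist cameras differed by 2–3 mm on the centre line. I used the wrist value.
- I did not measure the jar, squeezer, dipper and lid again at the end. The arm crossed only the jar side of the trolley, well above anything there.

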